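# Point out the ordered cheese and mark it

### The job

A customer has chosen the red-waxed cheese on the dark board. Point it out: hold the fingertips a few centimetres above the middle of its top for two seconds, without touching it, and point at no other cheese. Then gently push the blue marker along its rail with the outside of the fingers, without gripping it, until it stands squarely in front of the red cheese, and leave the cheeses and the knife untouched.

Things in the scene. Friction and masses are not known exactly. Their poses are not given: they have to be found in the camera images.
- board: dark end-grain wooden board, 340 mm (its x) by 600 mm (its y), fixed on the table, turned up to 0.2 rad. Origin at the centre of its underside, z up; its top is at z = 30 mm. The three cheeses stand on it in a row along y, in any order, about 120 mm apart, centred 30 to 60 mm from its middle towards the robot (-x)
- red_cheese: the cheese to point at: a loose round cheese in red wax with a small pale disc on top, 80 mm diameter, 45 mm high, 0.25 kg. Origin at the centre of its underside, z up; its x and y axes are parallel to the board's, so y runs along the rail. It is always at least 40 mm farther along +y than the marker's start.
- red_top (a point): centre of the flat top of the red cheese, 45 mm above its underside
- black_cheese: bystander: a loose round cheese of the same size as the red one, in black wax, with a pale disc on top. Origin at the centre of its underside
- yellow_cheese: bystander: a loose block of yellow cheese with orange-brown rind on two sides, 60 by 60 mm, 55 mm high. Origin at the centre of its underside
- knife: bystander: cheese knife with black handle and steel blade, 250 mm long, 28 mm wide, 18 mm high, lying about parallel to the rail near the board's edge nearest the robot. Origin on its underside, near the junction of handle and blade
- rail_mid (a point): middle of the top of the aluminium rail fixed on the board (board x = +75 mm, y = 0, z = 42 mm). The rail runs along the board's y: 24 mm wide, 500 mm long, 12 mm high; at each end (y = -247 and +247 mm) a dark steel stop 36 mm (x) by 12 mm (y), rises 24 mm above the board
- marker (a joint): how far the blue marker has slid along the rail, in m, 0 to 0.40, growing along the board's +y; at value v its centre is at board y = v - 0.20. It starts parked near the low end (0.03 to 0.06). It stays where it is left; sliding takes about 2 N
- marker_top (a point): centre of the top of the blue plastic marker, 91 mm above the table. Block 36 mm (board x) by 30 mm (board y), 48 mm high, from 1 mm above the rail up, with flat faces on its two y sides, 15 mm from its centre; a pointed nose on its -x side reaches 34 mm from the centre towards the cheeses, up to 31 mm wide. It only slides along the rail
There are look-alikes about, which are no part of the job. Of the things that look like the red_cheese, the largest one is meant.

How it is judged (in metres and radians):
On the way, in this order (a step that is already met when the one before it is completed fails the run):
1. the tool point dwells 1.5 s above the red cheese, within 25 mm of its middle, with the fingertips within about 60 mm of its top (the TCP 19 to 80 mm above it) (horizontal distance between the grasp point and red_top below 0.025 m and z of the grasp point in the frame of red_top between 0.019 and 0.08 m), for 1.5 s.
2. the marker stands in front of the red cheese, within 20 mm along the rail (y of marker_top in the frame of red_cheese between -0.02 and 0.02 m), for 0.2 s.
At the end, for the whole second after the job is handed in: The marker is at rest on the rail within 20 mm (along the rail) of the red cheese's middle, and each cheese and the knife is within 10 mm of where it started (all of step 2 and velocity of joint marker between -0.01 and 0.01 m/s and distance of each of red_cheese, black_cheese, yellow_cheese, knife from where it was at the start of the episode below 0.01 m); the robot touches nothing.
It fails at once if the robot points at another cheese: the tool point comes within 20 mm of its middle, less than 50 mm above its top ((horizontal distance between the grasp point and black_cheese below 0.02 m and z of the grasp point in the frame of black_cheese below 0.095 m) or (horizontal distance between the grasp point and yellow_cheese below 0.02 m and z of the grasp point in the frame of yellow_cheese below 0.105 m)).
It fails at once if a cheese or the knife is shifted more than 10 mm or lifted (distance of any of red_cheese, black_cheese, yellow_cheese, knife from where it was at the start of the episode above 0.01 m).
It fails at once if the robot touches a cheese or the knife (contact force between any of the arm, the fingers and red_cheese above 0.5 N or contact force between any of the arm, the fingers and black_cheese above 0.5 N or contact force between any of the arm, the fingers and yellow_cheese above 0.5 N or contact force between any of the arm, the fingers and knife above 0.5 N).
It fails at once if the marker is gripped or pushed hard (over 20 N) (contact force between the fingers and marker above 20 N).
It also fails if it takes over 56 s, if anything falls off the work surface, if the arm or the gripper's body presses on something with over 40 N, if the wrist force passes 120 N, or if a joint passes its speed limit or range.

### The arm

A 6-joint arm with a two-finger parallel gripper is mounted at the origin on the work surface. World frame = base frame: x ahead of the robot, y to its left, z up, the work surface at z = 0. Lengths are in mm, angles in rad, forces in N, time in s.
With the tool pointing down it reaches from about 350 to 875 mm from the base axis. Payload 4.2 kg.
Tool frame: the origin (TCP) lies between the finger pads, 19 mm behind the fingertips; this is the grasp point; z points along the fingers, y is the line along which they close (so a half turn about z gives the same grasp; the last joint's range is limited). The gripper opens to 85 mm and grips with 20 to 120 N. Pads are 22 mm wide; open, the fingers measure 114 mm over their backs; the gripper's body (76 mm by 85 mm) begins 54 mm behind the grasp point. The pads swing forward as they close: fully open they stand 13 mm farther back than shut.
Start: joints at [-0.977, 0.385, 0.008, 0, -1.194, -0.259], TCP at [205.378, -590.271, 250.012] pointing down, gripper open.
Joint ranges: [-3.14, 3.14], [-1.21, 2.06], [-1.07, 1.41], [-3.16, 2.05], [-2.99, -0.16], [-3.1, 3.1]. Speed limits (rad/s): [2.79, 2.79, 3.14, 3.14, 3.14, 3.14].

### API

Orientations are given as a unit quaternion [x, y, z, w].
In Python, from bench import read_state, get_image, camera_params, job_done gives the robot as it stands.
- The arm moves only by the tool drive_tool, never from a script. Its argument "moves" is a list that holds one entry, the list of rows, each a list of 7 numbers: the shift along the tool's x, y, z in m, then the turn, a rotation vector about the tool's x, y, z in rad, then the closure in counts, from 0 (fully open) to 255 (shut). A call has 1 to 8 rows; each row shifts and turns the commanded pose from where the row before left it, along the tool's axes as they then stand; what a row does not reach is not made up. A row lasts 1/12 s, in which the tool goes at most 41.7 mm and 7.16 degrees, less where a joint would pass 70% of its speed; a pose out of reach is approached as far as the arm can. A call is refused whole if a number of a shift passes 0.0417 or a number of a turn 0.125, either way. A call with a gripper value outside its range is refused whole. The fingers move at their own pace and stop on an object; the grip force is fixed at half the most. Time passes only in rows, so rows that do not move let the fingers close. It gives the time, the measured TCP pose, the force and the opening at its end, in the units of the state.
- read_state(): the state, without advancing time (a new reading comes with each control period).
- get_image(name): name is "scene" or "top" or "wrist"; returns the picture (420x560x3 uint8, blue, green, red); there is no depth.
- camera_params(name): a dict with "mtx" (3x3 intrinsics, pixels), "extrinsics" (4x4, takes a point from camera to world coordinates). Camera axes: x right, y up, looking along -z (the intrinsics and any distortion apply to the point x, -y, -z); pixel columns grow to the right and rows downward; lengths in mm; the calibration is good to about 2 mm. A picture is of the moment at which its call begins: read the wrist's pose just before it. camera_params takes no time and is no camera call; for the wrist camera it gives the pose at the moment of the call.
- job_done(): hands the job in, once; it reports no verdict.
The state is a dict: "clock": time; "joints": joint angles; "joint_vel": joint speeds; "joint_efforts": joint torques, N m; "position": TCP position; "ee_rot": TCP orientation; "contact_force": force on the tool from outside, world axes, zero at the start; "wrist_torque": the same for the moment, N m; "gripper_width": finger opening in mm.
Only numpy, scipy, OpenCV 4.12 (cv2) and the standard library are available. Lean on these libraries where they do the work, as an engineer would, in place of code of your own. Each camera call takes 0.05 s, during which the arm holds its last target. There are 200 camera calls.

## Working session

There is one attempt and no reset: what is moved stays moved. The work goes in short steps, Python scripts to look and compute and a tool call to move; the robot and the scene stay as the last step left them, time stands still between calls to the robot, and variables do not carry over. Pictures are saved under pics/ and viewed, on a budget of 10 in all, crops included, one or two more only if the job needs it, and the job is handed in when it is done.

Besides the shell and the picture viewer there is one more tool, called after "Call:" as name([rows], argument=value, ...), one row to a line, values as JSON. drive_tool: Moves the arm, as the interface text tells. Its arguments: {"type":"object","properties":{"moves":{"type":"array"}},"required":["moves"]}

```bash
mkdir -p pics; ls; python3 - <<'E'
from bench import *
import cv2
for n in("top","scene"):
    cv2.imwrite(f"pics/{n}0.png",get_image(n)); p=camera_params(n); print(n,p["mtx"],p["extrinsics"],p.keys())
s=read_state();print(s)
E
```

```text
pics
top [[454.76503808   0.         282.21535391]
 [  0.         454.76503808 208.28722129]
 [  0.           0.           1.        ]] [[-1.04364784e-02  9.88456578e-01 -1.51144547e-01  4.54755185e+02]
 [-9.99919687e-01 -9.22941574e-03  8.68548380e-03 -1.41754985e+01]
 [ 7.19024774e-03  1.51223054e-01  9.88473514e-01  8.10599609e+02]
 [ 0.00000000e+00  0.00000000e+00  0.00000000e+00  1.00000000e+00]] dict_keys(['mtx', 'extrinsics'])
scene [[380.5195327    0.         287.71698843]
 [  0.         380.5195327  207.57552607]
 [  0.           0.           1.        ]] [[ 7.90007344e-01 -5.12156701e-01  3.37022120e-01  8.17859205e+02]
 [ 6.13056324e-01  6.66257388e-01 -4.24573947e-01 -3.04773201e+02]
 [-7.09508576e-03  5.42030078e-01  8.40329134e-01  7.15254979e+02]
 [ 0.00000000e+00  0.00000000e+00  0.00000000e+00  1.00000000e+00]] dict_keys(['mtx', 'extrinsics'])
{'clock': 0.1, 'joints': array([-9.77381520e-01,  3.85471723e-01,  6.72610380e-03, -4.16703469e-04,
       -1.19401186e+00, -2.58611967e-01]), 'joint_vel': array([-0.00067064, -0.00192439,  0.00343682,  0.00105196, -0.00163734,
       -0.00067127]), 'joint_efforts': array([-7.55348833e-05, -3.93319881e+01,  1.88931441e+01,  4.19788241e+00,
       -2.54277496e-03,  9.78258583e-06]), 'position': array([ 205.2155659 , -589.81715701,  249.02420965]), 'ee_rot': array([-1.66544801e-01,  9.86033382e-01,  9.72963329e-04, -2.28865878e-04]), 'contact_force': array([-0.56051474,  0.33111656,  1.25906122]), 'wrist_torque': array([-0.008977  , -0.04896701, -0.0127981 ]), 'gripper_width': 85.19897883073502}
```

View pics/top0.png

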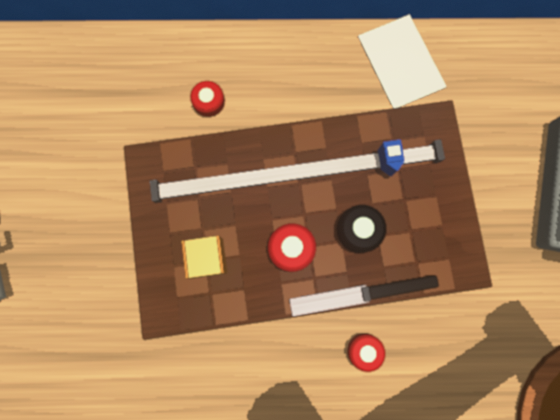

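View pics/scene0.png

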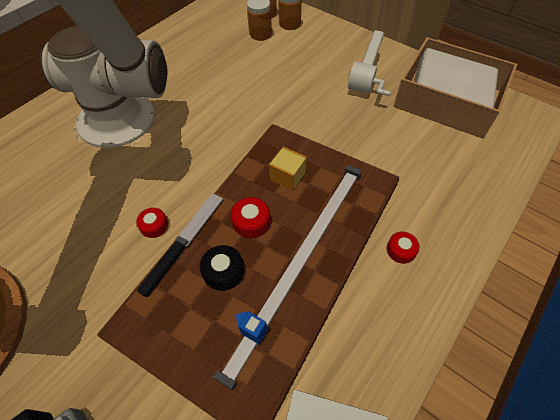

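The top view has world +x up and +y to the left. The red cheese (largest) is at about (292,247), black at (363,228), yellow at (203,257), and the knife runs (292,303) to (437,283). The rail stops are at (155,190) and (438,150), the marker at (394,155), and two small red look-alikes lie off the board. The scene view agrees.

```bash
cat > h.py <<'E'
import numpy as np, cv2
from bench import *
def ray(p,uv):
    M=p["extrinsics"]; d=np.linalg.inv(p["mtx"])@[uv[0],uv[1],1]
    return M[:3,3], M[:3,:3]@(d*[1,-1,-1])
def cast(p,uv,z):
    o,d=ray(p,uv); return o+d*(z-o[2])/d[2]
def blobs(m,amin=40):
    n,l,s,c=cv2.connectedComponentsWithStats(m.astype(np.uint8))
    return sorted([(s[i,4],c[i],(l==i)) for i in range(1,n) if s[i,4]>=amin],key=lambda t:-t[0])
E
python3 - <<'E'
from h import *
for n in("top","scene"):
    im=cv2.imread(f"pics/{n}0.png"); p=camera_params(n)
    h,s,v=cv2.split(cv2.cvtColor(im,cv2.COLOR_BGR2HSV))
    red=((h<6)|(h>174))&(s>180)&(v>90)
    blue=(h>105)&(h<130)&(s>150)&(v>60)
    pale=((s<70)&(v>170))
    yel=(h>20)&(h<32)&(s>100)&(v>190)
    for nm,m,z in(("red",red,75),("blue",blue,85),("pale",pale,75),("yel",yel,85)):
        for a,c,_ in blobs(m)[:6]: print(n,nm,a,c.round(1),cast(p,c,z).round(1)[:2])
    for a,c,m in blobs(pale,300)[:3]:
        r=cv2.minAreaRect(np.argwhere(m)[:,::-1].astype(np.float32))
        b=cv2.boxPoints(r); print(n,"rect",a,[cast(p,q,42).round(0)[:2].tolist() for q in b])
    if n=="top":
        for nm,uv in(("s+",(155,190)),("s-",(438,150))): print(nm,cast(p,uv,54))
        for uv in((124,147),(452,101),(491,287),(144,339)): print("corner",cast(p,uv,30).round(0))
        for uv in((292,304),(437,283)): print("knife",cast(p,uv,45).round(0))
E
```

```text
top red 1322 [291.2 247.3] [503.4 -34.5]
top red 721 [366.  352.3] [ 338.4 -149.2]
top red 614 [207.2  98.4] [757.  104.7]
top blue 9954 [270.8   8.4] [915.7  -4.4]
top blue 149 [394.5 161.4] [ 641.9 -205.9]
top blue 44 [391.4 142.9] [ 673.4 -202.2]
top pale 4660 [401.6  61.4] [ 821.6 -229.2]
top pale 3043 [266.8 175.2] [622.8   4.3]
top pale 1276 [325.9 300.7] [418.1 -88.5]
top pale 420 [417.9 153.7] [ 657.4 -248.3]
top pale 349 [363.2 227.1] [ 535.  -152.1]
top pale 337 [291.8 246.5] [504.6 -35.5]
top yel 1197 [202.2 256.6] [489.3 107.2]
top rect 4660 [[889.0, -160.0], [938.0, -256.0], [790.0, -316.0], [743.0, -222.0]]
top rect 3043 [[617.0, 192.0], [669.0, -183.0], [644.0, -185.0], [593.0, 188.0]]
top rect 1276 [[421.0, -30.0], [441.0, -153.0], [413.0, -157.0], [393.0, -35.0]]
s+ [603.71672434 193.84980695  54.        ]
s- [ 669.4239863  -290.00746193   54.        ]
corner [686. 258.  30.]
corner [ 767. -330.   30.]
corner [ 436. -374.   30.]
corner [357. 211.  30.]
knife [412. -35.  45.]
knife [ 444. -277.   45.]
scene red 829 [249.6 214.3] [510.9 -39.9]
scene red 493 [403.5 245.5] [785.3  84.3]
scene red 423 [150.5 220.3] [ 365.4 -169.2]
scene blue 822 [542.2 336.1] [1041.2   68.8]
scene blue 445 [249.9 325.8] [ 657.5 -206.8]
scene blue 56 [551.2 366.5] [1067.2   30.9]
scene blue 51 [542.1 378.2] [1061.6    5.5]
scene pale 1888 [455.8  78.8] [661.3 588.7]
scene pale 1748 [303.7 251.8] [644.7 -40.5]
scene pale 1635 [324.8 409.4] [ 824.4 -230.4]
scene pale 625 [105.8 134.4] [107.1 -77.9]
scene pale 544 [238.6 357.6] [ 673.7 -254.5]
scene pale 255 [372.7  47.1] [424.8 574.5]
scene rect 1888 [[584.0, 549.0], [534.0, 713.0], [737.0, 746.0], [769.0, 587.0]]
scene rect 1748 [[645.0, -181.0], [590.0, 192.0], [619.0, 191.0], [667.0, -178.0]]
scene rect 1635 [[761.0, -241.0], [887.0, -144.0], [907.0, -180.0], [786.0, -273.0]]
```

Board yaw is about 0.137 rad and the rail middle is at (636.5,-48), where both the stops and the board corners put it. Red is at (504.5,-35.5), which is board (-53,+31) and falls within the stated range. The marker is at v≈0.042. I'll close the fingers, turn the tool +0.198 about its z so it lines up with the board, and travel at z=250.

Call:
drive_tool([
  [[0,0,0,0,0,0.099,255],[0,0,0,0,0,0.099,255],[-0.01,0.014,0,0,0,0,255],[-0.0155,0.0212,0,0,0,0,255],[-0.0155,0.0212,0,0,0,0,255],[-0.0155,0.0212,0,0,0,0,255],[-0.0155,0.0212,0,0,0,0,255],[-0.0155,0.0212,0,0,0,0,255]],
])

```text
clock: 0.77
position: [275.9, -458.1, 249.5]
ee_rot: [-0.068, 0.998, 0.0, -0.0]
contact_force: [-0.3, -0.5, -0.9]
gripper_width: 0.2
```

Call:
drive_tool([
  [[-0.0155,0.0212,0,0,0,0,255],[-0.0155,0.0212,0,0,0,0,255],[-0.0155,0.0212,0,0,0,0,255],[-0.0155,0.0212,0,0,0,0,255],[-0.0155,0.0212,0,0,0,0,255],[-0.0155,0.0212,0,0,0,0,255],[-0.0155,0.0212,0,0,0,0,255],[-0.0155,0.0212,0,0,0,0,255]],
])

```text
clock: 1.43
position: [375.6, -273.2, 249.7]
ee_rot: [-0.068, 0.998, 0.0, -0.0]
contact_force: [0.2, 0.2, 0.1]
gripper_width: -0.0
```

Call:
drive_tool([
  [[-0.0155,0.0212,0,0,0,0,255],[-0.0155,0.0212,0,0,0,0,255],[-0.0155,0.0212,0,0,0,0,255],[-0.0155,0.0212,0,0,0,0,255],[-0.0155,0.0212,0,0,0,0,255],[-0.0155,0.0212,0,0,0,0,255],[-0.0155,0.0212,0,0,0,0,255],[0,0,0,0,0,0,255]],
])

```text
clock: 2.1
position: [464.3, -110.0, 249.7]
ee_rot: [-0.07, 0.998, 0.0, 0.0]
contact_force: [0.2, -0.7, -0.5]
gripper_width: 0.2
```

```bash
python3 - <<'E'
from h import *
s=read_state();p=camera_params("wrist");im=get_image("wrist");cv2.imwrite("pics/w1.png",im)
print(s["clock"],s["position"],s["ee_rot"],s["contact_force"],s["gripper_width"]);print(p["extrinsics"].round(3))
h,S,v=cv2.split(cv2.cvtColor(im,cv2.COLOR_BGR2HSV))
for a,c,_ in blobs((S<70)&(v>150),300)[:8]: print(a,c.round(0),cast(p,c,75).round(1))
E
```

```text
2.1 [ 464.30613952 -110.00096689  249.69565072] [-7.02240182e-02  9.97531211e-01  1.47144223e-04  2.21217317e-04] [ 0.23932198 -0.74368758 -0.51611618] 0.1746681926237367
[[-1.41000e-01 -9.55000e-01 -2.61000e-01  3.96814e+02]
 [ 9.90000e-01 -1.36000e-01 -3.70000e-02 -1.18249e+02]
 [-1.00000e-03 -2.63000e-01  9.65000e-01  3.72784e+02]
 [ 0.00000e+00  0.00000e+00  0.00000e+00  1.00000e+00]]
2927 [302. 154.] [413.3 -95.8  75. ]
779 [469. 327.] [583.9 132.9  75. ]
764 [235. 257.] [ 533.6 -150.9   75. ]
561 [253.  63.] [ 337.  -153.5   75. ]
426 [343. 250.] [508.2 -34.   75. ]
```

View pics/w1.png

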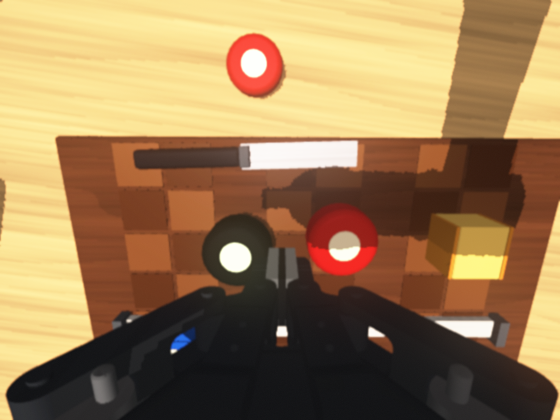

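The wrist view shows the red disc at (343,250), i.e. world (508,-34), partly in shadow. That is within 4 mm of the top view's estimate. Black's disc is at (235,257). I'll go to (505,-35), z=120, which keeps the fingertips about 26 mm above the top.

Call:
drive_tool([
  [[-0.0126,0.0172,0,0,0,0,255],[-0.0126,0.0172,0,0,0,0,255],[-0.0126,0.0172,0,0,0,0,255],[-0.0126,0.0172,0,0,0,0,255],[0,0,0.02,0,0,0,255],[0,0,0.02,0,0,0,255],[0,0,0.02,0,0,0,255],[0,0,0,0,0,0,255]],
])

```text
clock: 2.82
position: [500.0, -38.5, 186.0]
ee_rot: [-0.068, 0.998, -0.0, -0.005]
contact_force: [-0.5, -0.8, -1.0]
gripper_width: -0.1
```

Call:
drive_tool([
  [[0,0,0.015,0,0,0,255],[0,0,0.015,0,0,0,255],[0,0,0.015,0,0,0,255],[0,0,0.015,0,0,0,255],[0,0,0.01,0,0,0,255],[0,0,0,0,0,0,255],[0,0,0,0,0,0,255],[0,0,0,0,0,0,255]],
])

```text
clock: 3.48
position: [504.0, -37.9, 121.2]
ee_rot: [-0.068, 0.998, -0.0, 0.001]
contact_force: [0.3, -0.2, 0.3]
gripper_width: -0.1
```

```bash
python3 - <<'E'
from h import *
s=read_state();print(s["clock"],s["position"],s["contact_force"])
for n in("scene","top"): cv2.imwrite(f"pics/{n}1.png",get_image(n))
a=cv2.imread("pics/scene1.png")[120:330,120:400]; cv2.imwrite("pics/s1c.png",cv2.resize(a,None,fx=2.5,fy=2.5))
E
```

```text
3.4833 [503.95373023 -37.91461345 121.21902037] [ 0.32416711 -0.24909939  0.25260878]
```

View pics/s1c.png

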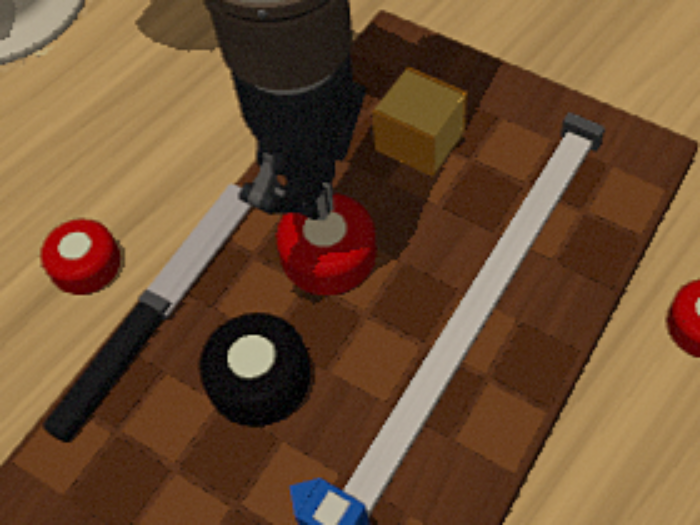

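The crop shows the fingertips above the red cheese's pale disc with a gap, and everything else unmoved. Next I hold there.

Call:
drive_tool([
  [[0,0.002,0,0,0,0,255],[0,0,0,0,0,0,255],[0,0,0,0,0,0,255],[0,0,0,0,0,0,255],[0,0,0,0,0,0,255],[0,0,0,0,0,0,255],[0,0,0,0,0,0,255],[0,0,0,0,0,0,255]],
])

```text
clock: 4.25
position: [502.9, -35.7, 120.0]
ee_rot: [-0.068, 0.998, -0.0, -0.0]
contact_force: [-0.5, 0.0, 0.5]
gripper_width: -0.4
```

Call:
drive_tool([
  [[0,0,0,0,0,0,255],[0,0,0,0,0,0,255],[0,0,0,0,0,0,255],[0,0,0,0,0,0,255],[0,0,0,0,0,0,255],[0,0,0,0,0,0,255],[0,0,0,0,0,0,255],[0,0,0,0,0,0,255]],
])

```text
clock: 4.92
position: [502.9, -35.7, 120.0]
ee_rot: [-0.068, 0.998, 0.0, 0.0]
contact_force: [-0.2, -0.0, 0.0]
gripper_width: -0.4
```

Call:
drive_tool([
  [[0,0,0,0,0,0,255],[0,0,0,0,0,0,255],[0,0,0,0,0,0,255],[0,0,0,0,0,0,255],[0,0,0,0,0,0,255],[0,0,0,0,0,0,255],[0,0,0,0,0,0,255],[0,0,0,0,0,0,255]],
])

```text
clock: 5.58
position: [502.9, -35.7, 120.0]
ee_rot: [-0.068, 0.998, -0.0, -0.0]
contact_force: [-0.1, -0.4, 0.2]
gripper_width: -0.0
```

Call:
drive_tool([
  [[0,0,0,0,0,0,255],[0,0,0,0,0,0,255],[0,0,0,0,0,0,255],[0,0,0,0,0,0,255],[0,0,-0.02,0,0,0,255],[0,0,-0.03,0,0,0,255],[0,0,-0.03,0,0,0,255],[0,0,-0.03,0,0,0,255]],
])

```text
clock: 6.25
position: [502.6, -35.8, 231.2]
ee_rot: [-0.068, 0.998, -0.0, -0.0]
contact_force: [0.5, 0.7, 0.3]
gripper_width: 0.3
```

Dwell done at (503,-36,120). Next I go behind the marker to board (75,-215), staying high.

Call:
drive_tool([
  [[-0.01,-0.02,0,0,0,0,255],[-0.01,-0.02,0,0,0,0,255],[-0.01,-0.02,0,0,0,0,255],[-0.01,-0.02,0,0,0,0,255],[-0.01,-0.02,0,0,0,0,255],[-0.01,-0.02,0,0,0,0,255],[-0.01,-0.02,0,0,0,0,255],[-0.01,-0.02,0,0,0,0,255]],
])

```text
clock: 6.92
position: [604.4, -184.3, 229.8]
ee_rot: [-0.068, 0.998, 0.0, -0.0]
contact_force: [-0.2, 0.1, 0.1]
gripper_width: 0.2
```

Call:
drive_tool([
  [[-0.012,-0.022,0,0,0,0,255],[-0.012,-0.022,0,0,0,0,255],[-0.012,-0.022,0,0,0,0,255],[-0.014,-0.02,0,0,0,0,255],[0,0,0.01,0,0,0,255],[0,0,0.02,0,0,0,255],[0,0,0.02,0,0,0,255],[0,0,0,0,0,0,255]],
])

```text
clock: 7.58
position: [662.5, -260.6, 174.2]
ee_rot: [-0.068, 0.998, 0.002, -0.005]
contact_force: [-0.4, -0.4, -1.5]
gripper_width: -0.1
```

```bash
cat >> h.py <<'E'
C=np.array([561.5,-58.6]); a=.1368; EX=np.array([np.cos(a),np.sin(a)]); EY=np.array([-np.sin(a),np.cos(a)])
def bd(P): d=np.asarray(P)[:2]-C; return np.round([d@EX,d@EY],1)
def look(k):
    s=read_state();print(s["clock"],s["position"].round(1),"board",bd(s["position"]),s["contact_force"].round(1))
    for n in("top","scene"):
        im=get_image(n);cv2.imwrite(f"pics/{n}{k}.png",im);p=camera_params(n)
        h,S,v=cv2.split(cv2.cvtColor(im,cv2.COLOR_BGR2HSV))
        r=blobs(((h<6)|(h>174))&(S>150)&(v>70),100)
        print(n,"red",[(b[0],bd(cast(p,b[1],70))) for b in r[:3]])
        b=blobs((h>100)&(h<130)&(S>120)&(v>50),30)
        print("blue",[(x[0],x[1].round(),bd(cast(p,x[1],75))) for x in b[:5]])
E
python3 - <<'E'
from h import *
look(2)
im=cv2.imread("pics/scene2.png")[200:420,130:410]; cv2.imwrite("pics/s2c.png",cv2.resize(im,None,fx=2.5,fy=2.5))
E
```

```text
7.5833 [ 662.5 -260.6  174.2] board [  72.5 -213.9] [-0.4 -0.4 -1.5]
top red [(np.int32(796), array([-48.1,  47. ])), (np.int32(660), array([218.1, 135.5]))]
blue [(np.int32(5685), array([148.,   9.]), array([394.3, 218.1]))]
scene red [(np.int32(613), array([241.6, 108.9]))]
blue [(np.int32(4425), array([539., 371.]), array([502.7,   8.3])), (np.int32(479), array([252., 327.]), array([  77.2, -158.3]))]
```

View pics/s2c.png

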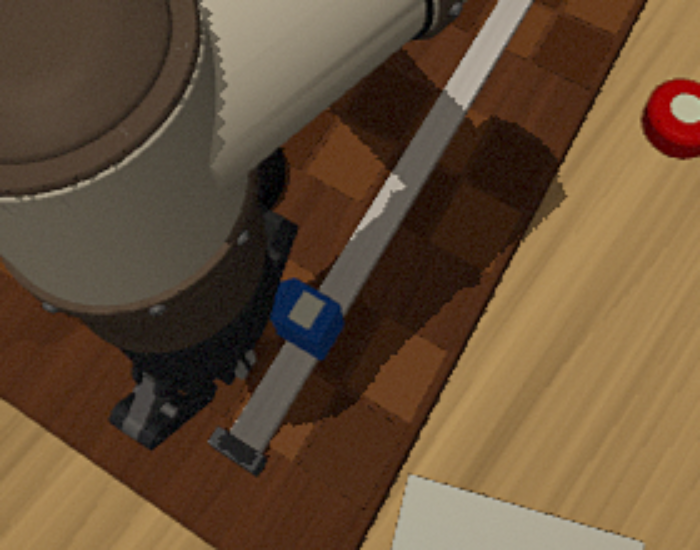

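The gripper is above the low stop and the marker is still in its parked place. In the crop the marker is at about (308,318). I'll lower to z=90, putting the tips at 71: above the stop at 54, and 20 mm below the marker's top.

Call:
drive_tool([
  [[0,0,0.02,0,0,0,255],[0,0,0.02,0,0,0,255],[0,0,0.02,0,0,0,255],[0,0,0.015,0,0,0,255],[0,0,0.01,0,0,0,255],[0,0,0.005,0,0,0,255],[0,0,0,0,0,0,255],[0,0,0,0,0,0,255]],
])

```text
clock: 8.35
position: [666.1, -261.8, 91.4]
ee_rot: [-0.069, 0.998, -0.0, 0.001]
contact_force: [-0.5, -0.1, -0.0]
gripper_width: 0.3
```

Call:
drive_tool([
  [[0,0.005,0,0,0,0,255],[0,0.005,0,0,0,0,255],[0,0.005,0,0,0,0,255],[0,0.005,0,0,0,0,255],[0,0.004,0,0,0,0,255],[0,0.004,0,0,0,0,255],[0,0.004,0,0,0,0,255],[0,0.004,0,0,0,0,255]],
])

```text
clock: 9.02
position: [660.5, -226.1, 90.2]
ee_rot: [-0.068, 0.998, -0.0, 0.0]
contact_force: [-0.4, -0.8, 0.1]
gripper_width: 0.1
```

```bash
python3 -c "
from h import *
look(3)"
```

```text
9.0167 [ 660.5 -226.1   90.2] board [  75.2 -179.4] [-0.4 -0.8  0.1]
top red [(np.int32(658), array([218.1, 135.5]))]
blue [(np.int32(9605), array([263.,   8.]), array([366.8,  18.3]))]
scene red [(np.int32(603), array([241.8, 109.2])), (np.int32(510), array([-209.6,  -84.6]))]
blue [(np.int32(4272), array([539., 370.]), array([502.7,  10. ])), (np.int32(202), array([262., 328.]), array([  91.9, -151.3]))]
```

Call:
drive_tool([
  [[0,0.004,0,0,0,0,255],[0,0.004,0,0,0,0,255],[0,0.004,0,0,0,0,255],[0,0.004,0,0,0,0,255],[0,0.004,0,0,0,0,255],[0,0.004,0,0,0,0,255],[0,0.004,0,0,0,0,255],[0,0.004,0,0,0,0,255]],
])

```text
clock: 9.78
position: [656.0, -193.9, 90.1]
ee_rot: [-0.068, 0.998, -0.0, 0.0]
contact_force: [1.3, -3.1, 0.1]
gripper_width: -0.2
```

```bash
python3 - <<'E'
from h import *
look(4)
im=cv2.imread("pics/scene4.png")[200:420,130:410]; cv2.imwrite("pics/s4c.png",cv2.resize(im,None,fx=2.5,fy=2.5))
E
```

```text
9.7833 [ 656.  -193.9   90.1] board [  75.2 -146.9] [ 1.3 -3.1  0.1]
top red [(np.int32(669), array([217.7, 135.4]))]
blue [(np.int32(10041), array([269.,   9.]), array([364.8,   7.4])), (np.int32(119), array([372., 164.]), array([  62. , -122.5]))]
scene red [(np.int32(610), array([241.8, 108.8])), (np.int32(531), array([-208.9,  -84.9]))]
blue [(np.int32(4385), array([539., 371.]), array([502.7,   8.8])), (np.int32(199), array([272., 312.]), array([  91.9, -120.3]))]
```

View pics/s4c.png

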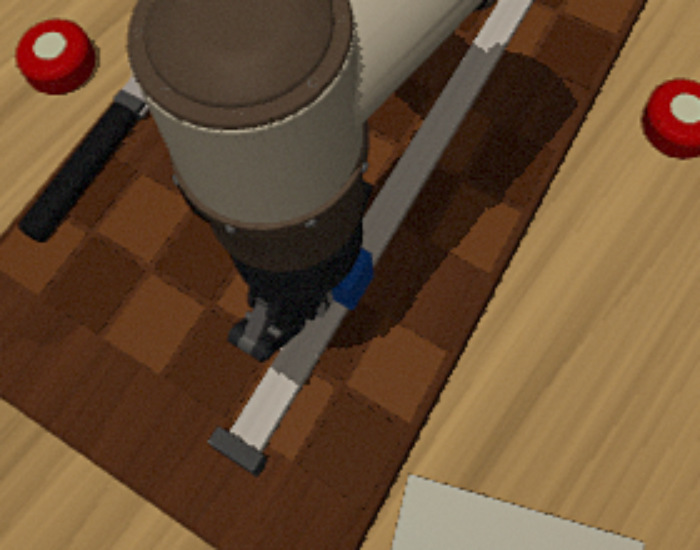

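The fingers are on the marker's low-y face and pushing with about 3.4 N, and the marker is sliding. I'll push on, stopping short of the goal.

Call:
drive_tool([
  [[0,0.004,0,0,0,0,255],[0,0.004,0,0,0,0,255],[0,0.004,0,0,0,0,255],[0,0.004,0,0,0,0,255],[0,0.004,0,0,0,0,255],[0,0.004,0,0,0,0,255],[0,0.004,0,0,0,0,255],[0,0.004,0,0,0,0,255]],
])

```text
clock: 10.55
position: [651.5, -162.2, 90.0]
ee_rot: [-0.068, 0.998, 0.0, -0.0]
contact_force: [0.5, -1.3, 0.4]
gripper_width: 0.1
```

Call:
drive_tool([
  [[0,0.004,0,0,0,0,255],[0,0.004,0,0,0,0,255],[0,0.004,0,0,0,0,255],[0,0.004,0,0,0,0,255],[0,0.004,0,0,0,0,255],[0,0.004,0,0,0,0,255],[0,0.004,0,0,0,0,255],[0,0.004,0,0,0,0,255]],
])

```text
clock: 11.22
position: [647.2, -130.5, 90.0]
ee_rot: [-0.068, 0.998, 0.0, -0.0]
contact_force: [1.4, -1.8, -0.6]
gripper_width: 0.0
```

Call:
drive_tool([
  [[0,0.004,0,0,0,0,255],[0,0.004,0,0,0,0,255],[0,0.004,0,0,0,0,255],[0,0.004,0,0,0,0,255],[0,0.004,0,0,0,0,255],[0,0.004,0,0,0,0,255],[0,0.004,0,0,0,0,255],[0,0.004,0,0,0,0,255]],
])

```text
clock: 11.88
position: [642.8, -98.8, 90.0]
ee_rot: [-0.068, 0.998, 0.0, -0.0]
contact_force: [1.9, -2.3, -1.5]
gripper_width: 0.2
```

Call:
drive_tool([
  [[0,0.004,0,0,0,0,255],[0,0.004,0,0,0,0,255],[0,0.004,0,0,0,0,255],[0,0.004,0,0,0,0,255],[0,0.004,0,0,0,0,255],[0,0.003,0,0,0,0,255],[0,0.002,0,0,0,0,255],[0,0,0,0,0,0,255]],
])

```text
clock: 12.55
position: [639.3, -73.8, 90.0]
ee_rot: [-0.069, 0.998, 0.0, -0.0]
contact_force: [-0.7, -0.3, -0.4]
gripper_width: 0.1
```

```bash
python3 - <<'E'
from h import *
look(5)
im=cv2.imread("pics/top5.png")[80:290,130:410]; cv2.imwrite("pics/t5c.png",cv2.resize(im,None,fx=2.5,fy=2.5))
E
```

```text
12.55 [639.3 -73.8  90. ] board [ 75.  -25.7] [-0.7 -0.3 -0.4]
top red [(np.int32(1449), array([-54.3,  31.7])), (np.int32(787), array([-233.8,  -60. ]))]
blue [(np.int32(10137), array([271.,   9.]), array([364.2,   4.1])), (np.int32(190), array([298., 175.]), array([61.6,  2.8]))]
scene red [(np.int32(963), array([-46.6,  18.1])), (np.int32(619), array([241.8, 108.5])), (np.int32(559), array([-207. ,  -85.3]))]
blue [(np.int32(4438), array([539., 371.]), array([502.7,   8.1])), (np.int32(204), array([305., 256.]), array([91.1, -0.9]))]
```

View pics/t5c.png

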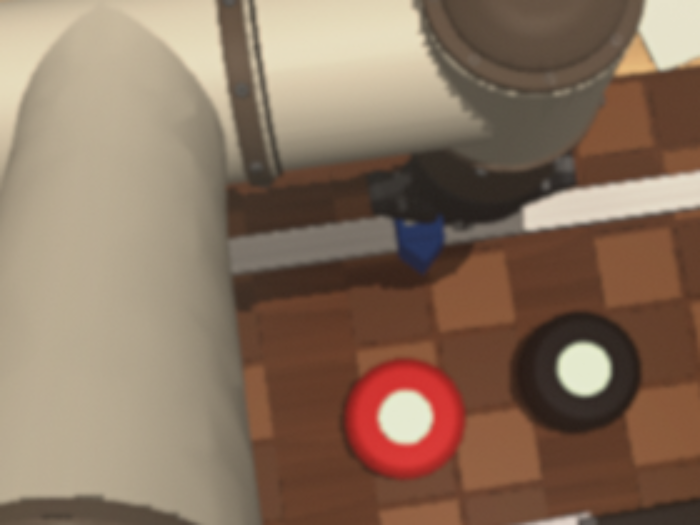

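The crop shows the marker, nose at (420,268), about 28 mm of rail short of the red cheese's middle (405,417), perpendicular to the rail. The fingers are right behind it, and red has not moved. I'll push 28 mm more, then back off and lift.

Call:
drive_tool([
  [[0,0.004,0,0,0,0,255],[0,0.004,0,0,0,0,255],[0,0.004,0,0,0,0,255],[0,0.004,0,0,0,0,255],[0,0.004,0,0,0,0,255],[0,0.004,0,0,0,0,255],[0,0.002,0,0,0,0,255],[0,0.001,0,0,0,0,255]],
])

```text
clock: 13.32
position: [635.6, -47.2, 90.0]
ee_rot: [-0.069, 0.998, 0.0, -0.0]
contact_force: [-0.6, -2.2, 0.8]
gripper_width: -0.1
```

Call:
drive_tool([
  [[0,0,0,0,0,0,255],[0,0,0,0,0,0,255],[0,0,0,0,0,0,255],[0,-0.005,0,0,0,0,255],[0,-0.01,0,0,0,0,255],[0,-0.01,0,0,0,0,255],[0,-0.01,0,0,0,0,255],[0,-0.01,0,0,0,0,255]],
])

```text
clock: 13.98
position: [642.0, -93.8, 90.0]
ee_rot: [-0.068, 0.998, -0.0, -0.0]
contact_force: [0.6, -0.1, 0.5]
gripper_width: 0.0
```

Call:
drive_tool([
  [[0,0,-0.02,0,0,0,255],[0,0,-0.03,0,0,0,255],[0,0,-0.03,0,0,0,255],[0,0,-0.03,0,0,0,255],[0,-0.03,-0.02,0,0,0,255],[0,-0.03,0,0,0,0,255],[0,-0.03,0,0,0,0,255],[0,-0.03,0,0,0,0,255]],
])

```text
clock: 14.65
position: [658.3, -213.3, 220.9]
ee_rot: [-0.068, 0.998, 0.0, 0.001]
contact_force: [0.9, 0.0, -0.8]
gripper_width: -0.1
```

Call:
drive_tool([
  [[0,-0.03,0,0,0,0,255],[0,-0.03,0,0,0,0,255],[0,-0.03,0,0,0,0,255],[0,-0.03,0,0,0,0,255],[0,-0.03,0,0,0,0,255],[0,-0.02,0,0,0,0,255],[0,0,0,0,0,0,255],[0,0,0,0,0,0,255]],
])

```text
clock: 15.32
position: [680.5, -381.8, 218.7]
ee_rot: [-0.067, 0.998, 0.0, -0.001]
contact_force: [-0.4, -0.4, -0.2]
gripper_width: -0.0
```

```bash
python3 - <<'E'
from h import *
look(6)
for n,z in(("top",75),("scene",75)):
  p=camera_params(n)
  for k in(0,6):
    im=cv2.imread(f"pics/{n}{k}.png");h,S,v=cv2.split(cv2.cvtColor(im,cv2.COLOR_BGR2HSV))
    print(n,k,[(int(b[0]),b[1].round(1),bd(cast(p,b[1],91 if b[0]<150 else 75))) for b in blobs((S<75)&(v>150),30) if (abs(bd(cast(p,b[1],75)))<[110,200]).all()])
im=cv2.imread("pics/top6.png")[80:330,110:500]; cv2.imwrite("pics/t6c.png",cv2.resize(im,None,fx=2,fy=2))
E
```

```text
15.3167 [ 680.5 -381.8  218.7] board [  73.8 -336.4] [-0.4 -0.4 -0.2]
top red [(np.int32(1436), array([-54.5,  31.5])), (np.int32(796), array([-233.6,  -59.5])), (np.int32(654), array([218. , 135.5]))]
blue [(np.int32(8863), array([235.,   9.]), array([373. ,  66.7])), (np.int32(275), array([281., 173.]), array([70. , 29.8]))]
scene red [(np.int32(500), array([241.4, 114.3])), (np.int32(182), array([-227. ,  -74.1]))]
blue []
top 0 [(3136, array([266.9, 175.2]), array([69.3, 53.8])), (361, array([363.1, 227. ]), array([-38.8, -89. ])), (340, array([291.7, 246.5]), array([-53.2,  30.8])), (146, array([393.7, 150.4]), array([  76.7, -157.2]))]
top 6 [(1696, array([214., 183.]), array([ 69. , 141.8])), (622, array([396.1, 158.1]), array([  66.9, -163.5])), (560, array([308.7, 169.2]), array([ 69.4, -16.3])), (339, array([364. , 227.4]), array([-39.6, -90.3])), (333, array([291.4, 246.2]), array([-52.6,  31.3])), (147, array([280.6, 166.3]), array([77. , 29.8]))]
scene 0 [(1938, array([305.1, 249.4]), array([84.9, 12.2])), (238, array([219.8, 262. ]), array([-38.8, -88.1])), (184, array([249.3, 210.7]), array([-52.7,  32.2])), (117, array([252. , 323.6]), array([  77.4, -156.4]))]
scene 6 []
```

View pics/t6c.png

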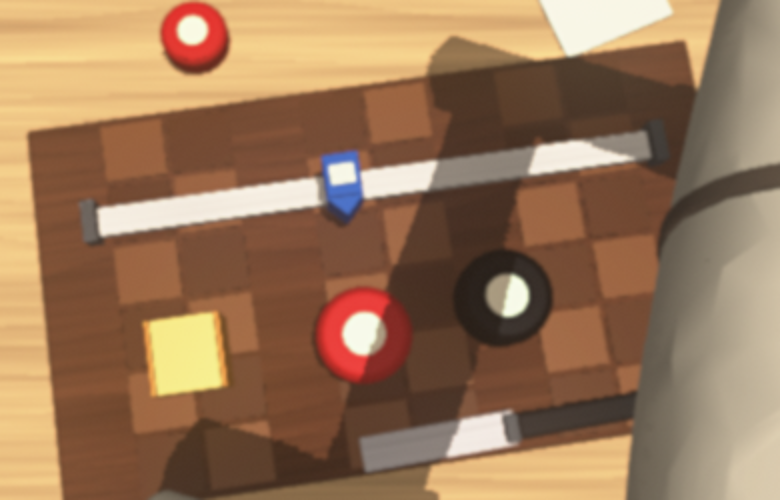

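The marker's cap is at board y=29.8 and the red cheese at 31, so they differ by about 1 mm. The picture shows the nose pointing at red, the cheeses and knife in place, and the arm clear.

```bash
python3 -c "
from bench import *
s=read_state();print(s['clock'],abs(s['joint_vel']).max(),s['contact_force'])
print(job_done())"
```

```text
15.4167 0.021906029880980945 [ 0.23028989  0.87594837 -0.48029651]
the job is handed in; nothing more can be done
None
```

I pointed at the red cheese, slid the marker along the rail until it stood in front of it, and handed the job in at 15.4 s. No verdict was given.

- **Pointing:** I held the closed fingertips about 26 mm above the middle of the red cheese for over 2 s, at TCP (503, -36, 120). The tool point went below z = 186 mm only over the red cheese and over the rail.
- **Pushing:** I pushed the marker's low-y face with the back of the closed fingers. The force readings taken during the push were about 3.4 N at most. I then backed the fingers off along the rail and lifted away.
- **Last checks (top camera):** The marker is at board y ≈ 29.8 mm and the red cheese at ≈ 31 mm, so they line up to about 1 mm. The red and black cheeses' discs are within 1.5 mm of where they started, which is within measurement noise and shadow. The yellow cheese and the knife looked unmoved; I did not measure them.
- **Checks that failed or disagreed:** The scene camera gave no final cross-check, because it found neither the marker nor the cheeses on the board in its last picture. The wrist camera's estimate of the red disc differed from the top camera's by about 4 mm, partly because the disc was in shadow.

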